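# Load the dish tray into the carrier and hold it up level

### The arm

A 7-joint arm with a two-finger parallel gripper is mounted at the origin on a cart in front of the work surface, level with it; the furniture and walls round the work are solid. World frame = base frame: x ahead of the robot, y to its left, z up, the work surface at z = 0. Lengths are in m, angles in rad, forces in N, time in s.
With the tool pointing down it reaches from about 0.4 to 0.9 m from the base axis. Payload 5.5 kg.
Tool frame: the origin (TCP) lies midway between the tips of the shut fingers; the grasp point (between the pads) lies 19 mm behind it (manip.grip_depth is the distance from the TCP to the grasp point, in m); z points along the fingers, y is the line along which they close (so a half turn about z gives the same grasp; the last joint's range is limited). The gripper opens to 92 mm and grips with 3 to 60 N. Pads are 19 mm wide; open, the fingers measure 130 mm over their backs; the gripper's body (75 mm by 190 mm) begins 47 mm behind the grasp point.
Start: joints at [1.582, 0.501, -0.427, 1.55, 0.221, 1.138, -0.21], TCP at [0.162, -0.629, 0.227] pointing down, gripper open.
Joint ranges: [-2.88, 2.88], [-0.31, 2.03], [-1.54, 1.56], [0.2, 2.42], [-1.41, 4.55], [0.19, 2.02], [-2.57, 2.57]. Speed limits (rad/s): [2.57, 2.57, 3.14, 3.14, 3.14, 3.14, 3.14].

### API

Orientations are given as a unit quaternion [x, y, z, w].
In Python, from bench import manip, effector, viewer gives the robot as it stands. Calls block until the motion is done:
- manip.move_pose(position, orientation): joint-space move of the TCP to a pose.
- manip.servo_line(position, ori=None, vel=0.15): straight line of the TCP; ori=None keeps the orientation; vel is the mean speed in m/s.
- manip.movej(angles): joint-space move.
- effector.open_jaws() and effector.close(f_grip=None): open the fingers fully, or close them until they stop; f_grip is the grip in N (None keeps the last).
- manip.sleep(seconds).
- manip.solve_ik(position, orientation): joint angles nearest the present ones, or None.
- viewer.get_image(name): name is "scene" or "top"; returns the picture (384x512x3 uint8, red, green, blue); there is no depth.
- viewer.get_calibration(name): a dict with "vfov" (degrees; the focal length in pixels is half the picture's height over the tangent of half this angle, whatever the lens; pixels are square), "cx", "cy" (the principal point, pixels), "eye" and "attitude" of the camera in the world. Camera axes: x right, y down, z forward; pixel columns grow to the right and rows downward; lengths in m; the calibration is good to about 2 mm. A picture is of the moment at which its call begins. get_calibration takes no time and is no camera call.
A pose or a line that the arm cannot do raises manip.PlanningError and nothing moves.
- manip.hand_in(): hands the job in; it is judged then, once.
Readings, each from a call of its own:
- manip.current_clock(): time.
- manip.current_q(): joint angles.
- manip.current_joint_velocities(): joint speeds.
- manip.current_tau(): joint torques, N m.
- manip.current_tool_pos(): TCP position.
- manip.current_tcp_rot(): TCP orientation.
- manip.current_force(): force on the tool from outside, world axes, zero at the start.
- manip.current_wrist_torque(): the same for the moment, N m.
- manip.current_finger_gap(): finger opening in m.
- manip.current_gripper_force(): force on a finger pad.
Only numpy, scipy, OpenCV 4.12 (cv2) and the standard library are available. Lean on these libraries where they do the work, as an engineer would, in place of code of your own. Each camera call takes 0.05 s, during which the arm holds its last target. There are 200 camera calls.

### The job

Slide the tray that has the culture dish on it all the way into the slotted carrier, dish still lying on the tray, while the carrier stands on the worktop, and let the tray go. Then pick up the loaded carrier and finish holding it still and level in the air, its underside about 15 cm above the worktop; do not put it down. Never tip the dish or the carrier, and leave the empty tray and the other things on the worktop where they are.

Things in the scene. Friction and masses are not known exactly. Their poses are not given: they have to be found in the camera images.
- carrier: Loose aluminium carrier, about 0.5 kg, 122 long (x), 148 wide (y), 149 mm high with its handle; slides if pushed hard. Origin: centre of its underside, below the handle; x points to the closed back, the open mouth looks to -x. Side walls 52 high, back stop face at x = +52 mm. A tray fully home has its origin at x = 0, y = 0, z = 30 mm in this frame, the same way round.
- carrier_mouth (a point): Middle of the carrier's mouth at ledge height: x = -52, y = 0, z = 30 mm in its frame, same axes. From here a slot runs along each wall: wall faces at |y| = 63; ledge top at z = 30, reaching in to |y| = 49; lip underside at z = 44, reaching in to |y| = 56, lip starts at x = -40. Lead-in plates (|y| 63 to 71) and ramps (down to z = 22) reach out to x = -65.
- carrier_handle (a point): Centre of the carrier's black grip bar, 140 mm above its underside at x = y = 0: 14 thick (x), 100 long (y), 18 mm high, on 8 mm steel rods at y = +-70 mm. Free space of 80 mm under it. The loaded carrier balances within about 10 mm of it. Same axes as the carrier.
- tray: Steel tray with the dish lying on it, loose, about 0.14 kg. Plate 104 long (x), 120 wide (y), 4 mm thick, with a rim up to 12 mm (outer faces |y| = 51.5, |x| = 52); the plate's edges beyond the rim run in the carrier's slots. Origin: centre of the plate's underside. x points away from its grip lug; the lug end stays outside the carrier.
- tray_lug (a point): Point to grip on the loaded tray's black lug, 82 mm from the tray's origin towards -x and 28 mm above its underside. The lug is a block 30 long (x), 14 wide (y), reaching from the underside to 42 mm above it, standing out in front of the tray (x from -97 to -67 mm) on a 14 mm wide tongue.
- dish: Closed plastic culture dish, round, 91 mm diameter, 15 mm high, 22 g, lying loose inside the tray's rim. Origin: centre of its underside, 4 mm above the tray's underside.
- spare_tray: A second tray of the same shape, empty; leave it alone. Same axes and origin as the loaded tray.
- spanner_14: Steel open-ended spanner lying on the worktop, 31x158x6 mm, bystander. Origin: centre of its underside.
- marker_red: Marker pen lying on the worktop, 14x125x15 mm, bystander. Origin: centre of its underside.
- tape_roll_2: Roll of tape lying flat, 63 mm across, 25 mm high, bystander. Origin: centre of its underside.
- stopper_1: Black rubber stopper, 26 mm across, 22 mm high, standing, bystander. Origin: centre of its underside.
Not all that is in view belongs to the job. Leave any brown or purple look-alike of the tray alone.

How it is judged:
By the outcome, as a careful person would: the job done as asked, in the order asked, and still so for the second after the job is handed in, while the arm keeps its last pose, push and grip.
It also fails if it takes over 72 s, if anything falls off the work surface, if the arm or the gripper's body presses on something with over 40 N, if the wrist force passes 120 N, or if a joint passes its speed limit or range.

## Working session

There is one attempt and no reset: what is moved stays moved. The work goes in short steps, each a Python script; the robot and the scene stay as the last script left them, time stands still between calls to the robot, and variables do not carry over. Pictures are saved under pics/ and viewed, at most 10 in all, crops included, and the job is handed in when it is done.

```bash
mkdir -p pics; ls; python3 - <<'E'
from bench import manip, effector, viewer
import cv2
for n in("scene","top"):
    im=viewer.get_image(n); cv2.imwrite(f"pics/{n}0.png",im[:,:,::-1]); print(n,viewer.get_calibration(n))
print(manip.current_clock(),manip.current_tool_pos(),manip.current_tcp_rot(),manip.grip_depth)
E
```

```text
pics
scene {'vfov': 42.6726852136143, 'cx': 264.34713163290286, 'cy': 197.0500256447371, 'eye': array([-0.36380034,  0.50469182,  1.43298927]), 'attitude': array([-0.41987297,  0.84150044, -0.30217546,  0.15580018])}
top {'vfov': 53.58018874587147, 'cx': 260.156907346431, 'cy': 194.4010941613845, 'eye': array([ 0.2076254 , -0.30345058,  1.73795656]), 'attitude': array([ 0.84549371, -0.52327554,  0.05455649, -0.09136019])}
0.1 [ 0.16174335 -0.62891437  0.22576363] [ 9.92083143e-01  1.25579726e-01 -7.73647133e-05 -8.74005189e-04] 0.0188
```

View pics/scene0.png

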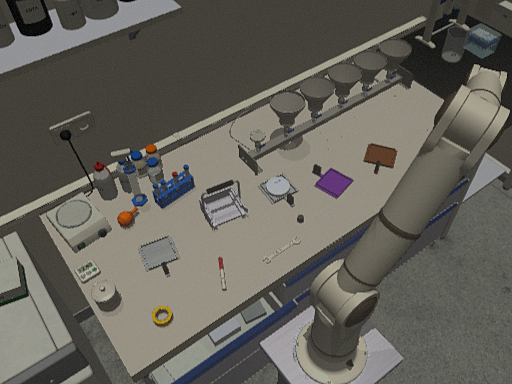

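View pics/top0.png

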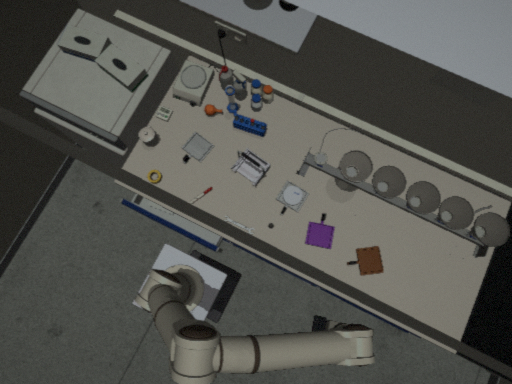

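Candidates for the loaded tray in the scene image: grey tray with the dish (278,187), bare grey tray (158,253), purple (334,182) and brown (380,155). I choose (278,187), because it is the only one with a dish; its lug is near (291,199). The carrier is at (222,205). Next, a close crop of both.

```bash
cat > h.py <<'E'
from bench import manip, effector, viewer
import numpy as np, cv2
from scipy.spatial.transform import Rotation as R
def cal(n):
    c=viewer.get_calibration(n); f=192/np.tan(np.radians(c['vfov'])/2)
    return f,c['cx'],c['cy'],np.array(c['eye']),R.from_quat(c['attitude']).as_matrix()
def ray(n,u,v):
    f,cx,cy,e,M=cal(n); return e,M@np.array([(u-cx)/f,(v-cy)/f,1])
def onplane(n,u,v,z):
    e,d=ray(n,u,v); return e+d*(z-e[2])/d[2]
def proj(n,p):
    f,cx,cy,e,M=cal(n); q=(np.atleast_2d(p)-e)@M; return np.c_[f*q[:,0]/q[:,2]+cx,f*q[:,1]/q[:,2]+cy]
def two(a,b):
    (e1,d1),(e2,d2)=ray("scene",*a),ray("top",*b)
    s=np.linalg.lstsq(np.c_[d1,-d2],e2-e1,rcond=None)[0]
    p,q=e1+s[0]*d1,e2+s[1]*d2; return (p+q)/2,np.linalg.norm(p-q)
def crop(n,x0,y0,w,h,k,name,im=None):
    im=viewer.get_image(n) if im is None else im
    cv2.imwrite(name,cv2.resize(im[y0:y0+h,x0:x0+w,::-1],None,fx=k,fy=k,interpolation=cv2.INTER_CUBIC))
E
python3 - <<'E'
from h import *
crop("scene",190,165,130,75,6,"pics/c1.png"); crop("top",220,140,110,80,7,"pics/c2.png")
for n,l in (("scene",[(278,187),(222,215),(162,315),(300,219)]),("top",[(292,196),(250,170),(155,176),(271,226)])):
    for u in l: print(n,u,onplane(n,*u,0.01).round(3))
E
```

```text
scene (278, 187) [ 0.6   -0.266  0.01 ]
scene (222, 215) [ 0.616 -0.02   0.01 ]
scene (162, 315) [0.399 0.351 0.01 ]
scene (300, 219) [ 0.43  -0.235  0.01 ]
top (292, 196) [ 0.599 -0.267  0.01 ]
top (250, 170) [ 0.624 -0.036  0.01 ]
top (155, 176) [0.399 0.351 0.01 ]
top (271, 226) [ 0.43  -0.242  0.01 ]
```

View pics/c1.png

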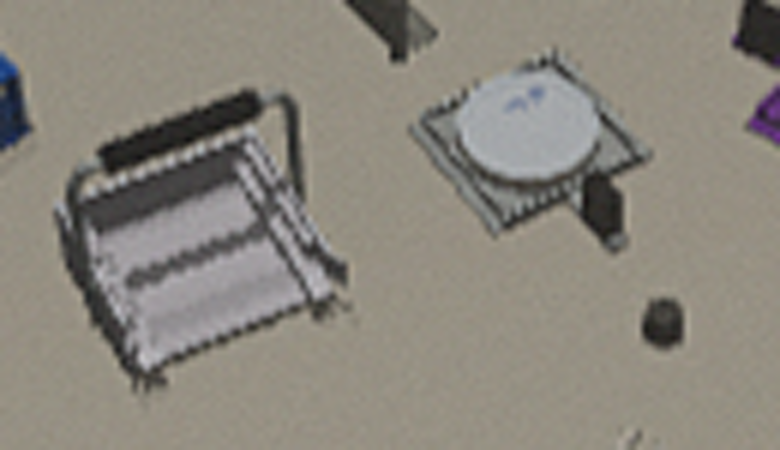

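View pics/c2.png

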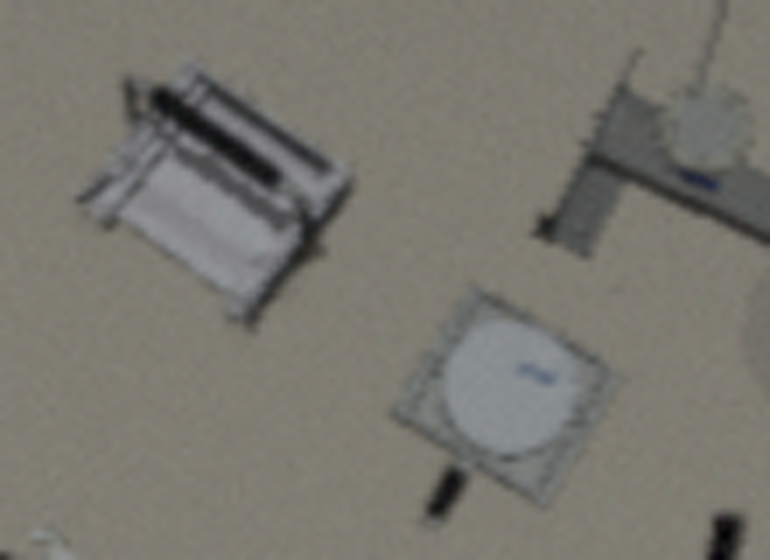

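The crop confirms the choice. The tray with the round lidded dish has its lug at scene ≈(291,199) and top ≈(283,210). The carrier's mouth faces the robot, and its handle bar is at scene ≈(220,187) and top ≈(250,160). Next I measure both with masks.

```bash
cat >> h.py <<'E'
def avg(n,k=8): return np.mean([viewer.get_image(n).astype(float) for _ in range(k)],0)
def blob(m,x0,y0,x1,y1):
    """largest component of mask inside window, as pixel pts"""
    w=np.zeros(m.shape,np.uint8); w[y0:y1,x0:x1]=m[y0:y1,x0:x1]
    k,l,s,c=cv2.connectedComponentsWithStats(w,connectivity=4)
    i=1+np.argmax(s[1:,4]); v,u=np.nonzero(l==i); return np.c_[u,v].astype(float)
E
python3 - <<'E'
from h import *
I={n:avg(n) for n in("scene","top")}
np.savez("i0.npz",**I)
W={"scene":dict(bar=(204,178,236,195),lug=(285,191,296,208),tray=(255,170,302,206)),
   "top":dict(bar=(240,150,262,169),lug=(278,204,290,217),tray=(272,178,312,215))}
B={}
for n in I:
    im=I[n]; br=im.max(2); chroma=(im[:,:,0]-im[:,:,2])/im.sum(2)
    print(n,"bg chroma",chroma[230,270 if n=="scene" else 300].round(3),br[230,270].round(0))
    for k in("bar","lug"):
        p=blob((br<62).astype(np.uint8),*W[n][k]); c=p.mean(0)
        w,V=np.linalg.eigh(np.cov(p.T)); d=V[:,1]; t=(p-c)@d
        B[n,k]=c; print(n,k,len(p),c.round(2),"len",np.ptp(t).round(1))
        z=.14 if k=="bar" else .035
        a,b=[onplane(n,*(c+s*d*5),z) for s in(-1,1)]
        print("   axis deg",np.degrees(np.arctan2(*(b-a)[1::-1])).round(1),"c on z",onplane(n,*c,z).round(4))
    x0,y0,x1,y1=W[n]["tray"]; bg=np.median(chroma[y0:y1,x0-8:x0])
    m=((chroma<bg*.6)|(br<62)).astype(np.uint8)
    p=blob(m,x0,y0,x1,y1); print(n,"tray px",len(p),"bg",bg.round(3))
    q=np.array([onplane(n,*u,.006)[:2] for u in p])
    r=cv2.minAreaRect((q*1000).astype(np.float32)); print("   rect",r)
    cv2.imwrite(f"pics/m_{n}.png",m*255)
for k in("bar","lug"): print(k,two(B["scene",k],B["top",k]))
E
```

```text
scene bg chroma 0.047 153.0
scene bar 119 [219.12 186.62] len 27.5
   axis deg 80.2 c on z [ 0.6371 -0.0333  0.14  ]
scene lug 53 [289.51 198.72] len 10.2
   axis deg 149.3 c on z [ 0.5119 -0.2513  0.035 ]
scene tray px 701 bg 0.045
   rect ((578.5686645507812, -263.2937927246094), (120.09204864501953, 160.32249450683594), 84.55992889404297)
top bg chroma 0.036 128.0
top bar 65 [250.03 158.98] len 21.1
   axis deg 80.8 c on z [ 0.6373 -0.0334  0.14  ]
top lug 18 [283.28 209.83] len 6.7
   axis deg 177.4 c on z [ 0.5176 -0.2598  0.035 ]
top tray px 614 bg 0.034
   rect ((577.7271118164062, -264.7604675292969), (121.12770080566406, 154.68756103515625), 84.99993133544922)
bar (array([ 0.63736714, -0.03338609,  0.13968127]), np.float64(9.084953047922058e-06))
lug (array([ 0.52050255, -0.25915966,  0.02075265]), np.float64(0.0007448251126405903))<stdin>:8: RuntimeWarning: invalid value encountered in divide
```

```bash
cat >> h.py <<'E'
CAR=np.array([.6374,-.0334]); CY=np.radians(-9.5)
TR=np.array([.602,-.2665]); TY=np.radians(-5.2)
def at(o,yaw,x,y=0): return o+np.array([np.cos(yaw)*x-np.sin(yaw)*y,np.sin(yaw)*x+np.cos(yaw)*y])
def quat(yaw): return np.array([np.cos(yaw/2),np.sin(yaw/2),0,0])
def P(xy,z): return np.array([*xy,z])
E
python3 - <<'E'
from h import *
for p in((-61,67,20),(-61,-67,20),(61,70,52),(61,-70,52)):
    w=P(at(CAR,CY,p[0]/1e3,p[1]/1e3),p[2]/1e3); print(p,proj("scene",w).round(1),proj("top",w).round(1))
gl=at(TR,TY,-.082); print("lug",gl)
for nm,xy,z,y in(("lugup",gl,.15,TY),("lug",gl,.009,TY),("pre",at(CAR,CY,-.21),.045,CY),("home",at(CAR,CY,-.082),.043,CY),("bar+",CAR,.121,CY+np.pi/2),("bar-",CAR,.121,CY-np.pi/2),("barup",CAR,.271,CY-np.pi/2),("barup+",CAR,.271,CY+np.pi/2)):
    s=manip.solve_ik(P(xy,z),quat(y)); print(nm,None if s is None else np.round(s,2))
q=[(146,372),(335,300)]
E
```

```text
(-61, 67, 20) [[211.5 226.7]] [[231.6 168.7]]
(-61, -67, 20) [[245.3 212.9]] [[254.6 185.1]]
(61, 70, 52) [[196.7 197.9]] [[246.2 146.1]]
(61, -70, 52) [[231.5 184.5]] [[270.6 163. ]]
lug [ 0.52033748 -0.25906813]
lugup [ 0.86  0.5  -0.58  1.79  0.33  0.95 -1.52]
lug [ 0.77  0.69 -0.46  1.86  0.45  0.7  -1.61]
pre [ 0.57  0.5  -0.75  2.2   0.58  0.64 -2.33]
home [ 0.49  0.65 -0.65  1.91  0.55  0.77 -2.21]
bar+ [ 0.64  0.76 -0.92  1.66  0.67  1.08 -0.65]
bar- [-0.78  1.06  1.35  1.71 -1.07  1.31 -2.51]
barup [ 0.8   0.77 -1.3   1.52  0.74  1.43  2.44]
barup+ [ 0.68  0.6  -1.01  1.52  0.52  1.31 -0.55]
```

```bash
python3 - <<'E'
from h import *
g=at(TR,TY,-.082); q=quat(TY+np.pi)
effector.open_jaws()
manip.move_pose(P(g,.15),q); manip.servo_line(P(g,.06)); 
manip.servo_line(P(g,.010),vel=.06)
print(manip.current_q().round(2),manip.current_force().round(1),manip.current_clock())
effector.close(f_grip=50); print(manip.current_finger_gap(),manip.current_gripper_force(),manip.current_tool_pos())
manip.servo_line(P(g,.06),vel=.05); manip.sleep(.3)
print(manip.current_force().round(2),manip.current_wrist_torque().round(3),manip.current_finger_gap(),manip.current_clock())
crop("scene",230,150,110,75,7,"pics/g1.png")
E
```

```text
[ 1.04  0.83 -0.85  1.85  0.82  0.86  1.25] [0.3 0.3 0.5] 4.8333
0.013537685269046772 49.992679953575134 [ 0.52032957 -0.25906822  0.00997542]
[ 0.07 -0.1  -0.65] [ 0.08  -0.009 -0.024] 0.013916309159573802 7.475
```

View pics/g1.png

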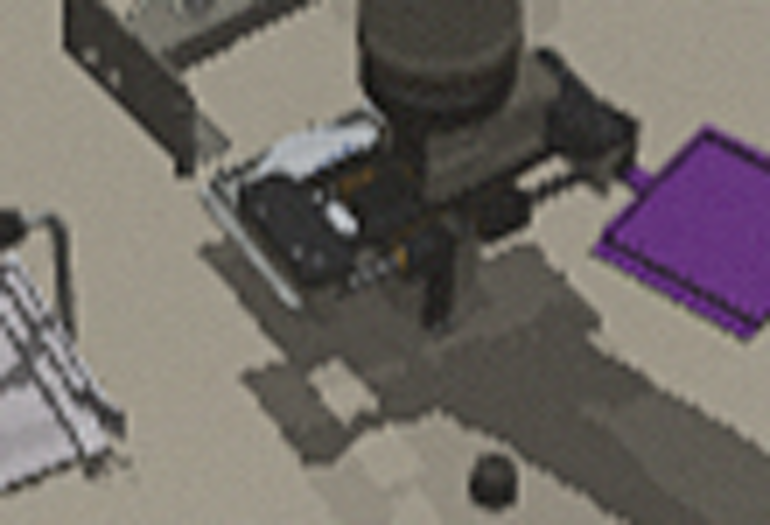

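Tray and dish are lifted: the white dish is at ≈(275,172) with the tray's near edge beside it, and the gap of 13.9 mm matches the lug. Next I move back, across to the pre-insert pose, and look.

```bash
python3 - <<'E'
from h import *
g=at(TR,TY,-.082); p=at(CAR,CY,-.207)
manip.servo_line(P([.445,g[1]],.08),vel=.1)
manip.servo_line(P(p,.08),quat(CY+np.pi),vel=.12)
manip.servo_line(P(p,.043),vel=.06); manip.sleep(.3)
print(manip.current_q().round(2),manip.current_tool_pos().round(4),manip.current_force().round(2),manip.current_finger_gap(),manip.current_clock())
I={n:avg(n,4) for n in("scene","top")}; np.savez("i1.npz",**I)
for n in I: crop(n,*((180,160,100,85) if n=="scene" else (215,140,70,70)),7,f"pics/p1{n}.png",I[n].astype(np.uint8))
a,b=[cv2.imread(f"pics/p1{n}.png") for n in I]
b=cv2.copyMakeBorder(b,0,a.shape[0]-b.shape[0],0,0,cv2.BORDER_CONSTANT); o=np.hstack([a,b]); o=cv2.resize(o,None,fx=.67,fy=.67); cv2.imwrite("pics/p1.png",o)
for nm,o in(("tray",P(at(CAR,CY,-.125),.033)),):
    for x,y in((52,60),(52,-60),(-52,60),(-52,-60)):
        w=P(at(o[:2],CY,x/1e3,y/1e3),.035); print(x,y,proj("scene",w).round(1),proj("top",w).round(1))
E
```

```text
[ 0.72  0.59 -0.93  2.19  0.75  0.72  0.67] [0.4335 0.0007 0.0433] [-0.23  0.61 -1.57] 0.014012691511124432 11.8417
52 60 [[214.3 225.8]] [[231.  170.7]]
52 -60 [[244.9 213.4]] [[251.8 185.5]]
-52 60 [[226.5 247.6]] [[217.4 188.4]]
-52 -60 [[257.9 234.3]] [[238.3 203.4]]
```

View pics/p1.png

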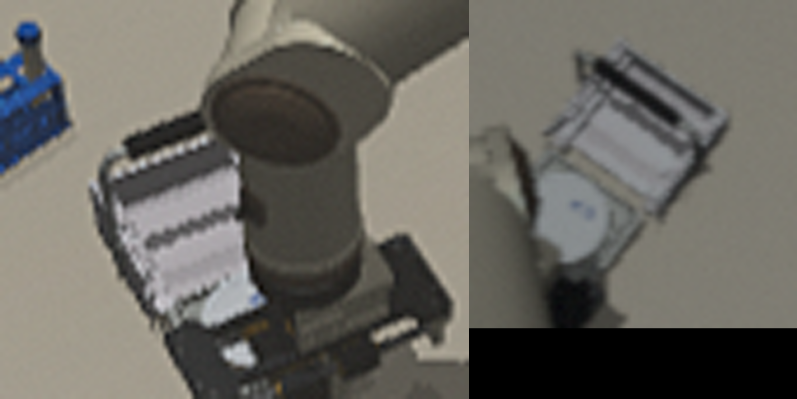

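The tray stands square and centred in front of the mouth: in the top view a narrow gap is visible at ≈(247,168), and the dish is on the tray. I insert in steps with a force watch.

```bash
python3 - <<'E'
from h import *
f0=manip.current_force()
for x in np.r_[np.arange(-.195,-.09,.012),-.087]:
    manip.servo_line(P(at(CAR,CY,x),.043),vel=.05)
    f=manip.current_force()-f0; c,s=np.cos(CY),np.sin(CY)
    print(round(x,3),"Fx %.1f Fy %.1f Fz %.1f"%(f[0]*c+f[1]*s,-f[0]*s+f[1]*c,f[2]),manip.current_wrist_torque().round(2))
    if np.linalg.norm(f)>8: print("stop"); break
print(manip.current_tool_pos(),manip.current_clock())
crop("top",215,140,70,70,8,"pics/p2.png")
E
```

```text
-0.195 Fx -0.2 Fy 0.2 Fz -0.5 [ 0.1  -0.08 -0.  ]
-0.183 Fx 0.4 Fy 0.3 Fz -0.7 [ 0.14 -0.02  0.03]
-0.171 Fx -0.3 Fy 0.4 Fz -1.1 [0.08 0.   0.03]
-0.159 Fx 0.5 Fy 0.2 Fz -0.8 [ 0.1  -0.07 -0.01]
-0.147 Fx 0.0 Fy 0.2 Fz 1.0 [ 0.09 -0.02 -0.03]
-0.135 Fx 0.5 Fy 0.3 Fz -0.7 [ 0.11 -0.02  0.02]
-0.123 Fx -0.1 Fy 0.1 Fz -0.3 [ 0.13 -0.01  0.04]
-0.111 Fx 0.2 Fy -0.2 Fz -1.1 [ 0.09 -0.03  0.02]
-0.099 Fx 0.1 Fy 0.8 Fz -0.6 [ 0.09 -0.03 -0.02]
-0.087 Fx -0.1 Fy 0.5 Fz -0.7 [ 0.1  -0.02 -0.03]
[ 0.55193785 -0.01902396  0.04298702] 16.1583
```

View pics/p2.png

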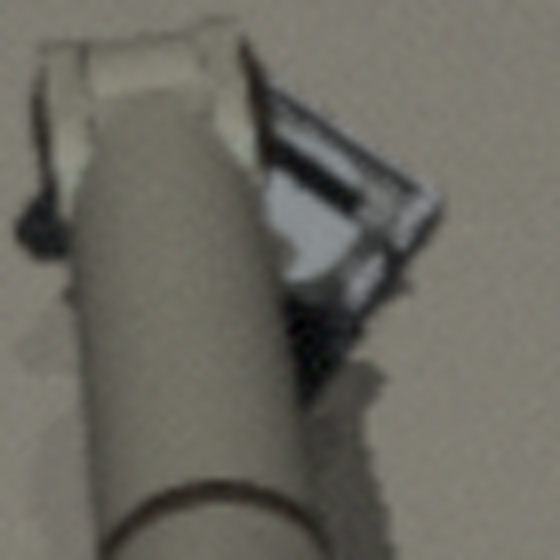

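The tray is going in under the bar with no reaction force (dish visible at ≈(253,168)). I now feel for the back stop with small steps, then lower and release.

```bash
python3 - <<'E'
from h import *
c,s=np.cos(CY),np.sin(CY); ax=np.array([c,s,0])
def F():
    v=[]
    for _ in range(8): manip.sleep(.02); v.append(manip.current_force())
    return np.mean(v,0)
f0=F()
for x in np.arange(-.0855,-.072,.0012):
    manip.servo_line(P(at(CAR,CY,x),.0425),vel=.03)
    f=F()-f0; print(round(x,4),(f@ax).round(2),f[2].round(2))
    if f@ax<-1.3: break
for z in(.0415,.0405,.0395):
    manip.servo_line(P(at(CAR,CY,x),z),vel=.02); f=F()-f0; print(z,f.round(2))
    if f[2]>1.0: break
print(manip.current_clock())
E
```

```text
-0.0855 0.14 0.91
-0.0843 0.28 0.78
-0.0831 0.12 0.63
-0.0819 0.27 0.54
-0.0807 -2.67 0.88
0.0415 [-3.61  1.02  1.52]
18.6417
```

```bash
python3 - <<'E'
from h import *
effector.open_jaws(); manip.sleep(.2)
z=manip.current_tool_pos()[2]
manip.servo_line(P(at(CAR,CY,-.15),z+.003),vel=.1)
manip.servo_line(P(at(CAR,CY,-.19),.2),vel=.2)
manip.move_pose(P([.45,-.35],.25),quat(CY+np.pi*.75)); print(manip.current_clock())
I={n:avg(n) for n in("scene","top")}; np.savez("i2.npz",**I)
W={"scene":(200,175,240,197),"top":(236,148,264,171)}; B={}
for n in I:
    p=blob((I[n].max(2)<62).astype(np.uint8),*W[n]); c=p.mean(0); B[n]=c
    d=np.linalg.eigh(np.cov(p.T))[1][:,1]; a,b=[onplane(n,*(c+t*d*5),.14) for t in(-1,1)]
    print(n,len(p),c.round(2),onplane(n,*c,.14).round(4),np.degrees(np.arctan2(*(b-a)[1::-1])).round(1))
    crop(n,*((185,170,80,80) if n=="scene" else (220,140,60,60)),*((5,) if n=="scene" else (6,)),f"pics/q_{n}.png",I[n].astype(np.uint8))
print(two(B["scene"],B["top"]))
a,b=cv2.imread("pics/q_scene.png"),cv2.imread("pics/q_top.png")
b=cv2.resize(b,(400,400)); cv2.imwrite("pics/q.png",np.hstack([a,b]))
lt=P(at(CAR,CY,-.0807),.072); print("lug top pred",proj("scene",lt),proj("top",lt))
E
```

```text
23.25
scene 113 [219.23 186.5 ] [ 0.6373 -0.0339  0.14  ] 80.6
top 64 [250.09 158.86] [ 0.6379 -0.0334  0.14  ] 81.9
(array([ 0.63762443, -0.03367045,  0.14005436]), np.float64(0.0006824024785827381))
lug top pred [[230.00963912 214.71664276]] [[239.91510169 177.32034861]]
```

View pics/q.png

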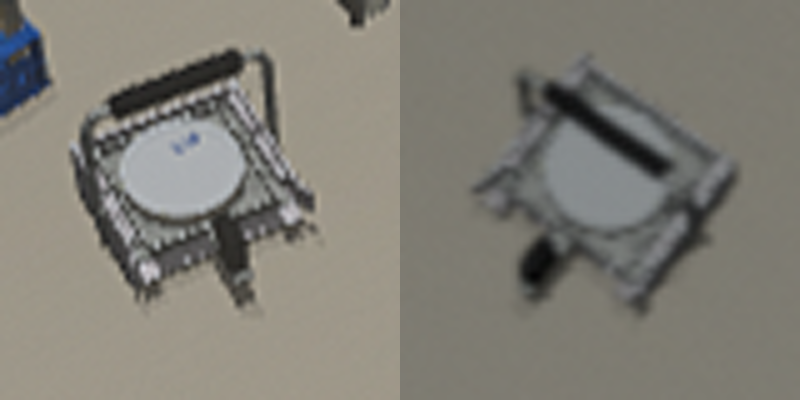

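The tray is fully home with the dish flat on it (scene ≈(221,204)); the lug is free at (231,220). The carrier has not moved (0.3 mm). Next I grip the handle and lift.

```bash
python3 - <<'E'
from h import *
C=np.array([.6376,-.0336]); q=quat(CY+np.pi/2); c,s=np.cos(CY),np.sin(CY)
manip.move_pose(P(C,.25),q); manip.servo_line(P(C,.121),vel=.08)
f0=manip.current_force(); print(manip.current_q().round(2),f0.round(1))
effector.close(f_grip=58); manip.sleep(.2)
print(manip.current_finger_gap(),manip.current_gripper_force(),manip.current_force().round(1))
manip.servo_line(P(C,.131),vel=.03); manip.sleep(.3)
print(manip.current_force().round(2),manip.current_wrist_torque().round(2))
manip.servo_line(P(C,.271),vel=.06); manip.sleep(.8)
print(manip.current_tool_pos(),manip.current_force().round(2),manip.current_wrist_torque().round(2),manip.current_finger_gap(),manip.current_clock())
I={n:avg(n,4).astype(np.uint8) for n in("scene","top")}
crop("scene",170,120,110,110,5,"pics/r.png",I["scene"])
E
```

```text
[ 0.56  0.7  -0.79  1.66  0.57  1.03 -0.58] [0.5 0.9 0.2]
0.01383144592833463 57.99870550632477 [ 2.4 -0.  -1.5]
[-0.58 -0.96 -7.06] [ 0.02 -0.11 -0.08]
[ 0.6376063  -0.03359202  0.27099588] [ 0.25 -0.07 -7.33] [ 0.01 -0.13  0.04] 0.013877377237625166 32.65
```

View pics/r.png

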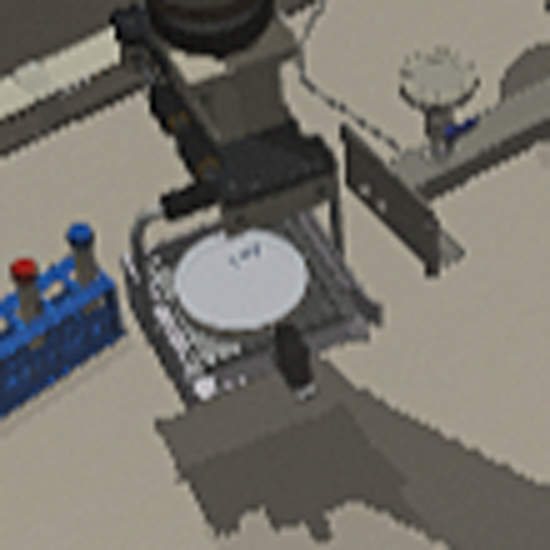

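The carrier is hanging from the bar with tray and dish in place (dish ≈(218,176), lug ≈(229,192)). I do a quick level check from the lug's height, then hand in.

```bash
python3 - <<'E'
from h import *
im=avg("scene",4); i2=np.load("i2.npz")["scene"]
def lug(I,w): return blob((I.max(2)<58).astype(np.uint8),*w).mean(0)
a=lug(i2,(226,210,236,228)); b=lug(im,(223,182,234,199))
pa=P(at(CAR,CY,-.0807),.051); exp=a+(proj("scene",pa+[0,0,.15])-proj("scene",pa))[0]
print("lug before",a.round(1),"after",b.round(1),"expected level",exp.round(1),np.abs(manip.current_joint_velocities()).max())
if np.linalg.norm(b-exp)<2: print(manip.hand_in(),manip.current_clock())
E
```

```text
lug before [230.6 218.1] after [227.9 190.8] expected level [227.8 190.6] 0.001672124623990141
the job is handed in; nothing more can be done
the job is handed in; nothing more can be done
```

The job is handed in: the tray with the dish is fully home in the carrier and released, and the arm is holding the loaded carrier still and level with its underside about 15 cm above the worktop, about 33 s in.

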